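Slide the drying stone home under the draining rack

TASK

Slide the flat drying stone under the low draining rack, beneath the dripping sieve, by pushing it along the counter with the fingertips: it goes in between the rack's feet until it lies square and fully home against the wire at the back. Push it gently and keep it flat on the counter, without lifting or tipping it. Do not knock the rack or shift the kettle, bottle, egg cup and funnel that stand around it.

Things in the scene. Friction and masses are not known exactly. Their poses are not given: they have to be found in the camera images.
- slab: Drying stone: a flat solid light grey slab with drain grooves in its top, loose on the counter on the robot's side of the rack, 0.3 to 0.6 kg. 140 mm along its x, 180 mm along its y, 20 mm thick, with plain upright edges. Origin at the centre of its underside; x points roughly at the rack, z up.
- rack: Narrow steel-wire draining rack, fixed: the low bridge. Origin on the counter at its centre; x from its open front (robot's side) to its back. Wire deck 120 mm along x, 210 mm along y, 28 to 34 mm above the counter (8 mm headroom over the slab). Wire sled feet run along x at y = -105 and +105 mm, 202 mm clear between them. Outer face of front wire at x = -63 mm.
- rack_home (a point): On the counter, rack axes: where the slab's origin lies when the slab is fully home, 13 mm in front of the rack's origin. The slab's rear edge then touches the rack's low rear cross wire (11 mm up, 6 mm thick, rigid; front face 70 mm beyond this point) and its front edge stands 20 mm out from the front wire. About 11 mm of play each side.
- rack_sieve (a point): Centre of the small sieve that hangs head down, clipped by its handle to a rail on two posts along the back of the rack (60 mm behind the rack's origin, rail 235 mm above the counter, clip to 260 mm). Sieve 68 mm across, 55 mm above the counter at its lowest, 36 mm deep in front of the rail.
- kettle: Compact steel travel kettle with black base, lid and side handle, 120 mm across the base, 105 mm from its axis to the back of the handle (+y), 159 mm high. Stands beside the rack on its +y side. Origin at the centre of its underside. Leave it alone.
- bottle: Empty amber glass bottle, 62 mm across, 166 mm high. Origin at the centre of its underside. Stands to one side, at least 60 mm from the slab. Leave it alone.
- egg_cup: White ceramic egg cup, 49 mm across the rim, 56 mm high. Origin at the centre of its underside. Stands to one side. Leave it alone.
- funnel: Hard silicone funnel, collapsed flat, lying mouth down with the spout up: 104 mm across, 48 mm high, hanging tab to 68 mm from its axis (+y). Origin at the centre of its underside. Stands to one side. Leave it alone.
Not all that is in view belongs to the job. What is meant by the slab is not turquoise or yellow, and is the larger of those in its own colour.

How it is judged:
By the outcome, as a careful person would: the job done as asked, in the order asked, and still so for the second after the job is handed in, with the robot touching nothing.
It also fails if it takes over 72 s, if anything falls off the work surface, if the arm or the gripper's body presses on something with over 40 N, if the wrist force passes 120 N, or if a joint passes its speed limit or range.

ROBOT

A 6-joint arm with a two-finger parallel gripper is mounted at the origin on the work surface. World frame = base frame: x ahead of the robot, y to its left, z up, the work surface at z = 0. Lengths are in m, angles in degrees, forces in N, time in s.
With the tool pointing down it reaches from about 0.35 to 0.85 m from the base axis. Payload 8.1 kg.
Tool frame: the origin (TCP) lies at the very end of the fingers, on their centre line; the grasp point (between the pads) lies 19 mm behind it (arm.grasp_offset is the distance from the TCP to the grasp point, in m); z points along the fingers, y is the direction in which the jaws open and shut (so a half turn about z gives the same grasp; the last joint's range is limited). The gripper opens to 93 mm and grips with 3 to 60 N. Pads are 15 mm wide; open, the fingers measure 128 mm over their backs; the gripper's body (75 mm by 188 mm) begins 65 mm behind the grasp point.
Start: joints at [67.3, 7.471, 85.268, -0, 87.261, -4.893], TCP at [0.183, 0.571, 0.219] pointing down, gripper open.
Joint ranges: [-169.43, 169.43], [-51.17, 129.36], [1.28, 143.12], [-76.62, 256.62], [0, 156.53], [-152.29, 152.29]. Speed limits (degrees/s): [136.94, 136.94, 159.86, 180, 180, 180].

INTERFACE

Orientations are given as a 3x3 rotation matrix whose columns are the frame's x, y, z axes.
In Python, from bench import readout, read_camera, camera_params, workorder, arm gives the robot as it stands.
- The arm moves only by the shell command python3 -m pendant 'ROWS' [FORCE]. ROWS is JSON, a list that holds one entry, the list of rows, each a list of 7 numbers: the turn, a rotation vector about the tool's x, y, z in rad, then the shift along the tool's x, y, z in mm, then the opening in per cent of the stroke, from 0 (shut) to 100 (fully open). In form: [[[rx, ry, rz, tx, ty, tz, fingers], ...]]. A call has 1 to 5 rows; each row shifts and turns the commanded pose from where the row before left it, along the tool's axes as they then stand; what a row does not reach is not made up. A row lasts 1/10 s, in which the tool goes at most 50 mm and 8.59 degrees, less where a joint would pass 70% of its speed; a pose out of reach is approached as far as the arm can. A call is refused whole if a number of a shift passes 50 or a number of a turn 0.15, either way. A call with a gripper value outside its range is refused whole. The fingers move at their own pace and stop on an object; FORCE is the grip in N (left out, the last holds). Time passes only in rows, so rows that do not move let the fingers close. It gives the time, the measured TCP pose, the force and the opening at its end, in the units of the state.
- readout.observe(): the state, without advancing time (a new reading comes with each control period).
- read_camera(name): name is "scene" or "top" or "wrist"; returns the picture (420x560x3 uint8, red, green, blue); there is no depth.
- camera_params(name): a dict with "fx", "fy", "cx", "cy" (pixels), "R" (3x3) and "t" (3): a world point X has camera coordinates R X + t. Camera axes: x right, y down, z forward; pixel columns grow to the right and rows downward; lengths in m; the calibration is good to about 2 mm. A picture is of the moment at which its call begins: read the wrist's pose just before it. camera_params takes no time and is no camera call; for the wrist camera it gives the pose at the moment of the call.
- workorder.job_done(): hands the job in, once; it reports no verdict.
The state is a dict: "time": time; "qpos": joint angles; "joint_vel": joint speeds; "tau": joint torques, N m; "tcp_pos": TCP position; "eef_rot": TCP orientation; "wrist_force": force on the tool from outside, world axes, zero at the start; "ft_torque": the same for the moment, N m; "width": finger opening in m.
Only numpy, scipy, OpenCV 4.12 (cv2) and the standard library are available. Lean on these libraries where they do the work, as an engineer would, in place of code of your own. Each camera call takes 0.05 s, during which the arm holds its last target.

## Working session

There is one attempt and no reset: what is moved stays moved. The work goes in short steps, Python scripts to look and compute and a shell command to move; the robot and the scene stay as the last step left them, time stands still between calls to the robot, and variables do not carry over. Pictures are saved under pics/ and viewed, and the job is handed in when it is done.

```bash
ls; mkdir -p pics; python3 - <<'E'
from bench import readout, read_camera, camera_params
import cv2,numpy as np
for n in ["scene","top","wrist"]:
    p=camera_params(n); print(n,{k:np.round(v,3).tolist() for k,v in p.items()})
    cv2.imwrite(f"pics/{n}0.png",read_camera(n)[:,:,::-1])
s=readout.observe();print(s)
E
```

```text
pics
scene {'fx': 407.444, 'fy': 407.444, 'cx': 279.095, 'cy': 206.997, 'R': [[-0.854, 0.52, -0.001], [0.3, 0.491, -0.818], [-0.425, -0.699, -0.575]], 't': [0.448, -0.099, 1.23]}
top {'fx': 454.026, 'fy': 454.026, 'cx': 281.803, 'cy': 221.108, 'R': [[-0.001, -1.0, 0.007], [-0.994, 0.0, -0.107], [0.107, -0.007, -0.994]], 't': [0.012, 0.542, 1.075]}
wrist {'fx': 371.724, 'fy': 371.724, 'cx': 275.209, 'cy': 216.004, 'R': [[0.306, 0.952, -0.002], [0.912, -0.293, 0.289], [0.274, -0.09, -0.957]], 't': [-0.598, -0.034, 0.392]}
{'time': 0.15, 'qpos': array([ 6.72999313e+01,  7.50565155e+00,  8.53135312e+01, -1.71081083e-03,
        8.72619807e+01, -4.89468287e+00]), 'joint_vel': array([-0.04185643, -0.12819811, -0.11884026,  0.05940917,  0.09142205,
       -0.08611537]), 'tau': array([ 4.64662480e-04, -5.60481477e+01, -4.92330050e+01,  7.68898451e-02,
        3.07234644e-02, -8.68113466e-05]), 'tcp_pos': array([0.18330933, 0.57085881, 0.21783696]), 'eef_rot': array([[-9.52101072e-01,  3.05783059e-01, -5.19149696e-04],
       [ 3.05783486e-01,  9.52100164e-01, -1.31834905e-03],
       [ 9.11537048e-05, -1.41394895e-03, -9.99998996e-01]]), 'wrist_force': array([-0.50652621, -0.00726019,  1.63628596]), 'ft_torque': array([ 0.01929151,  0.00385441, -0.00335786]), 'width': 0.09292946675615711}
```

View pics/top0.png

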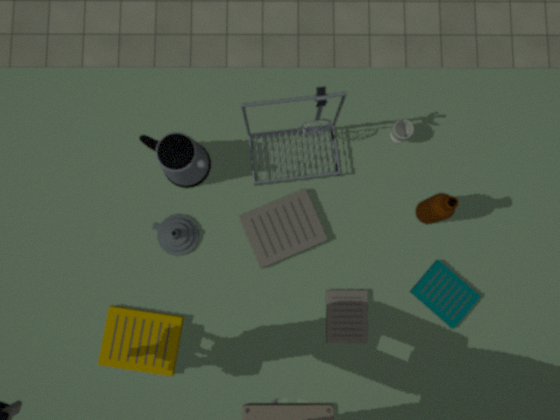

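View pics/scene0.png

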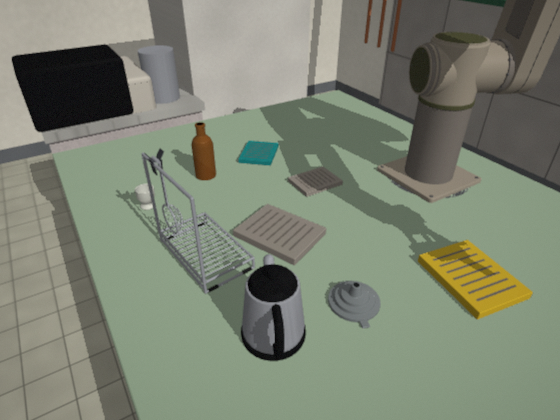

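View pics/wrist0.png

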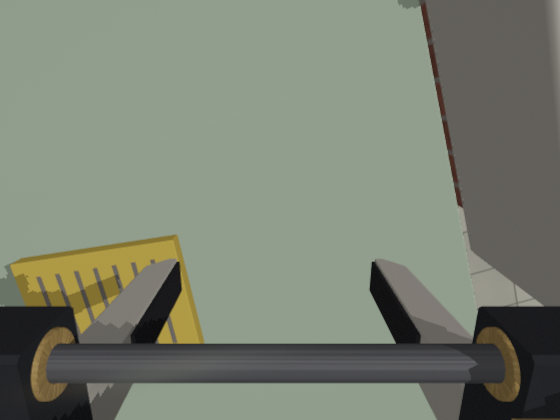

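The candidates in the top picture are yellow (142,340), turquoise (446,293), small grey (347,316) and large grey (284,228). I choose the large grey one and check it in a close crop.

```bash
python3 - <<'E'
import cv2
a=cv2.imread("pics/top0.png")[80:280,225:375]
a=cv2.convertScaleAbs(a,alpha=1.6,beta=10)
cv2.imwrite("pics/crop0.png",cv2.resize(a,None,fx=3,fy=3,interpolation=cv2.INTER_CUBIC))
a=cv2.imread("pics/scene0.png")[140:300,130:340]
cv2.imwrite("pics/crop1.png",cv2.resize(a,None,fx=3.5,fy=3.5,interpolation=cv2.INTER_CUBIC))
E
```

```text
(no output)
```

View pics/crop0.png

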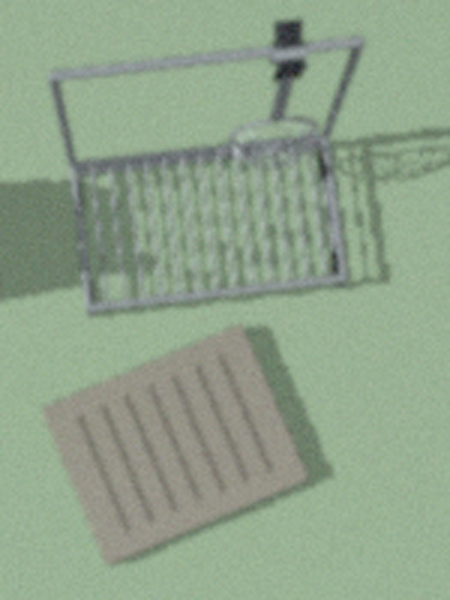

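View pics/crop1.png

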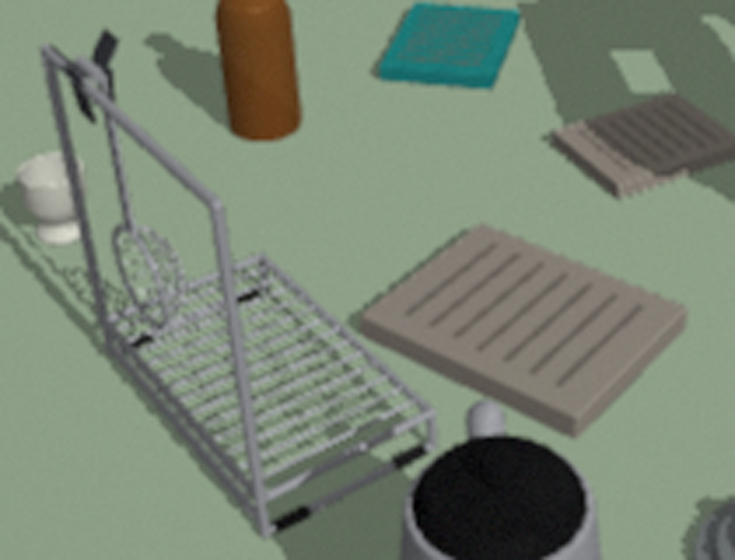

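The crop shows the large grey slab with corners at about (45,408), (240,325), (307,475) and (110,562). The front wire runs from (90,312) to (343,282). Next I rectify both to world coordinates.

```bash
cat > h.py <<'E'
import numpy as np,cv2
from bench import read_camera,camera_params,readout
def ray(p,uv,z):
    uv=np.atleast_2d(uv).astype(float)
    R=np.array(p["R"]);t=np.array(p["t"]);C=-R.T@t
    d=np.c_[(uv[:,0]-p["cx"])/p["fx"],(uv[:,1]-p["cy"])/p["fy"],np.ones(len(uv))]@R
    return C+d*((z-C[2])/d[:,2])[:,None]
def proj(p,X):
    X=np.atleast_2d(X);c=X@np.array(p["R"]).T+np.array(p["t"])
    return np.c_[p["fx"]*c[:,0]/c[:,2]+p["cx"],p["fy"]*c[:,1]/c[:,2]+p["cy"]]
def rect(p,img,z,x0,x1,y0,y1,s):  # s px per m ; up=+x,left=+y
    w=np.array([[x1,y1,z],[x1,y0,z],[x0,y0,z],[x0,y1,z]])
    W,H=int((y1-y0)*s),int((x1-x0)*s)
    M=cv2.getPerspectiveTransform(proj(p,w).astype(np.float32),np.float32([[0,0],[W,0],[W,H],[0,H]]))
    return cv2.warpPerspective(img,M,(W,H),flags=cv2.INTER_CUBIC)
E
python3 - <<'E'
from h import *
p=camera_params("top")
cv=np.array
S=ray(p,cv([[45,408],[240,325],[307,475],[110,562]])/3+[225,80],.02)
print("slab",S.round(4).tolist(),S.mean(0),[np.linalg.norm(S[i]-S[i-1]).round(4) for i in range(4)])
K=ray(p,cv([[90,310],[343,281],[325,143],[77,165]])/3+[225,80],.031)
print("rack",K.round(4).tolist(),K.mean(0),[np.linalg.norm(K[i]-K[i-1]).round(4) for i in range(4)])
for nm,e in (("slab",S[0]-S[1]),("slab2",S[3]-S[2]),("rackf",K[0]-K[1]),("rackb",K[3]-K[2]),):
    print(nm,np.degrees(np.arctan2(-e[0],e[1])))
img=cv2.imread("pics/top0.png")
# segmentation
hsv=cv2.cvtColor(img,cv2.COLOR_BGR2LAB)
m=((img[:,:,2].astype(int)>=img[:,:,1]-2)).astype(np.uint8)
m=cv2.morphologyEx(m,cv2.MORPH_OPEN,np.ones((3,3)));m[:,:235]=0;m[:185]=0;m[270:]=0;m[:,330:]=0
c=max(cv2.findContours(m,0,1)[0],key=cv2.contourArea)
X=ray(p,c[:,0],.02)
print(cv2.minAreaRect((X[:,:2]*1000).astype(np.float32)))
for n,uv in dict(kettle=(188,172),funnel=(177,236)).items(): print(n,ray(p,uv,0))
E
```

```text
slab [[0.5558, 0.1143, 0.02], [0.6247, -0.0457, 0.02], [0.5008, -0.0995, 0.02], [0.4305, 0.0607, 0.02]] [0.52794477 0.00745083 0.02      ] [np.float64(0.1363), np.float64(0.1742), np.float64(0.135), np.float64(0.175)]
rack [[0.6351, 0.0774, 0.031], [0.6593, -0.1297, 0.031], [0.7755, -0.1164, 0.031], [0.7565, 0.0888, 0.031]] [ 0.70659179 -0.01999804  0.031     ] [np.float64(0.122), np.float64(0.2085), np.float64(0.117), np.float64(0.2061)]
slab 23.289472116369886
slab2 23.71723528255189
rackf 6.668271799836472
rackb 5.282059235838576
((527.6077270507812, 8.68408203125), (138.11634826660156, 178.58248901367188), 23.27406883239746)
kettle [[0.66993381 0.24806206 0.        ]]
funnel [[0.50817621 0.27193457 0.        ]]
```

```bash
python3 - <<'E'
from h import *
from scipy.optimize import least_squares
pt=camera_params("top");ps=camera_params("scene");pw=camera_params("wrist")
o=readout.observe();C=-np.array(pw["R"]).T@np.array(pw["t"])
print("wristcam in tool",o["eef_rot"].T@(C-o["tcp_pos"]))
cf=np.array([[-60,-105,31],[-60,105,31]])/1e3
T=np.array([[341,282],[91,310]])/3+[225,80]; S=np.array([[262,261],[430,415]])/3.5+[130,140]
def w(X,q): c,s=np.cos(q[2]),np.sin(q[2]); return X@np.array([[c,-s,0],[s,c,0],[0,0,1]]).T+[q[0],q[1],0]
railm=lambda h:np.array([[60,-h,235],[60,h,235]])/1e3
Tr=np.array([[360,42],[55,75]])/3+[225,80]; Sr=np.array([[47,50],[218,203]])/3.5+[130,140]
Tb=np.array([[323,143],[79,165]])/3+[225,80]
f=lambda q:np.r_[(proj(pt,w(cf,q))-T).ravel(),(proj(ps,w(cf,q))-S).ravel(),(proj(pt,w(railm(q[3]),q))-Tr).ravel(),(proj(ps,w(railm(q[3]),q))-Sr).ravel(),(proj(pt,w(cf*[-1,1,1],q))-Tb).ravel()]
r=least_squares(f,[.706,-.02,.1,105]);q=r.x
print(q,np.degrees(q[2]));print(r.fun.round(1))
c,s=np.cos(q[2]),np.sin(q[2])
print("slab in rack",np.array([[c,s],[-s,c]])@(np.array([.5278,.0080])-q[:2]), "home",q[:2]-.013*np.array([c,s]))
# overlay
def ov(p,im,f0,name,x,y,k):
    b=cv2.resize(im[y[0]:y[1],x[0]:x[1]],None,fx=k,fy=k)
    def L(P,col): cv2.polylines(b,[np.int32((proj(p,P)-[x[0],y[0]])*k)],True,col,1)
    L(w(np.array([[-60,-105,31],[-60,105,31],[60,105,31],[60,-105,31]])/1e3,q),(0,0,255))
    L(w(np.array([[-60,-105,3],[-60,105,3],[60,105,3],[60,-105,3]])/1e3,q),(0,255,255))
    L(w(railm(q[3]),q),(0,0,255))
    a=np.radians(23.4);sl=np.array([[-70,-90,20],[70,-90,20],[70,90,20],[-70,90,20]])/1e3
    L(w(sl,[.5278,.008,a]),(255,0,0));L(w(sl*[1,1,0],[.5278,.008,a]),(255,255,0))
    cv2.imwrite(name,b)
ov(pt,cv2.imread("pics/top0.png"),0,"pics/ov_t.png",(225,375),(80,280),3)
ov(ps,cv2.imread("pics/scene0.png"),0,"pics/ov_s.png",(130,340),(140,300),3.5)
E
```

```text
wristcam in tool [ 0.08022178 -0.00069004 -0.16618819]
[ 7.09483207e-01 -1.76130316e-02  1.08661049e-01  1.04757469e+02] 6.2258194969663485
[ 0.2 -1.1 -1.5 -1.4  0.8 -3.3  0.4 -2.6 -0.3  0.2 -0.9 -0.2  0.8 -2.3
 -0.5 -1.7  0.3 -2.  -2.5 -0.5]
slab in rack [-0.17783401  0.04516503] home [ 0.69655988 -0.01902285]
```

View pics/ov_t.png

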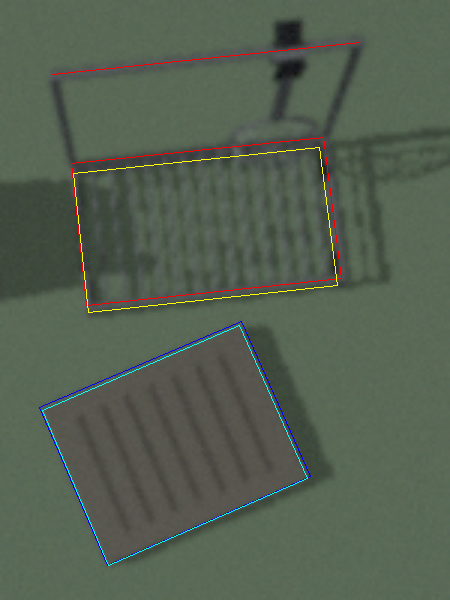

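View pics/ov_s.png

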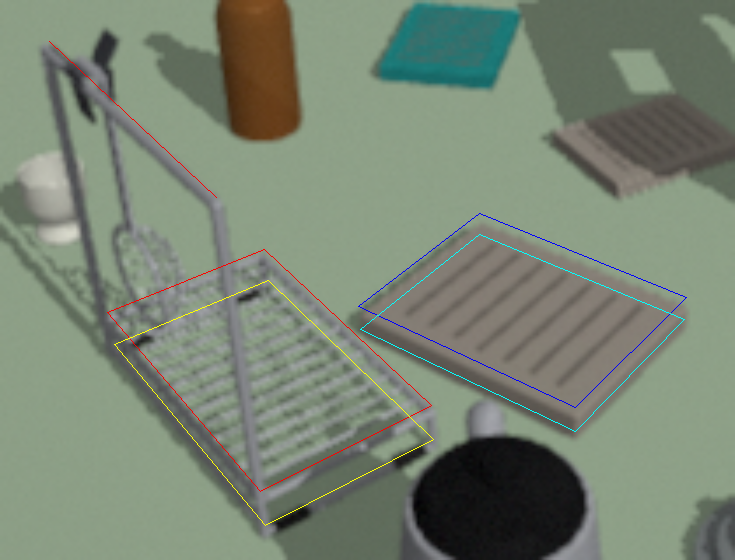

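Both overlays agree. The scene camera is biased by about 2–3 px on everything, so I use the top camera for relative poses. Slab: (0.528, 0.008), yaw 23.4°. Rack: about (0.707, -0.018), yaw 6.2°. 

The slab is 45 mm off the rack axis to +y. First I push it sideways on its +y edge while turning it -17°, then push it straight in.

```bash
python3 -m pendant '[[[0,0,0,-28.6,-21.7,0,80],[0,0,0,-28.6,-21.7,0,80],[0,0,0,-28.6,-21.7,0,80],[0,0,0,-28.6,-21.7,0,80],[0,0,0,-28.6,-21.7,0,80]]]'
python3 -m pendant '[[[0,0,0,-28.6,-21.7,0,80],[0,0,0,-28.6,-21.7,0,80],[0,0,0,-28.6,-21.7,0,80],[0,0,0,-28.6,-21.7,0,80],[0,0,0,-28.6,-21.7,0,80]]]'
python3 -m pendant '[[[0,0,0,-28.6,-21.7,0,80],[0,0,0,-28.6,-21.7,0,80],[0,0,0,-28.6,-21.7,0,80],[0,0,0,-28.6,-21.7,0,80],[0,0,0,-28.6,-21.7,0,80]]]'
python3 -m pendant '[[[0,0,0.142,0,0,0,80],[0,0,0.142,0,0,0,80],[0,0,0.142,0,0,0,80],[0,0,0.142,0,0,0,80],[0,0,0.142,0,0,0,80]]]'
python3 -m pendant '[[[0,0,0.142,0,0,0,80],[0,0,0,0,0,20,80],[0,0,0,0,0,30,80],[0,0,0,0,0,30,80],[0,0,0,0,0,0,80]]]'
cat >> h.py <<'E'
def st():
    o=readout.observe();R=o["eef_rot"];print("t",round(o["time"],2),"tcp",o["tcp_pos"].round(4),"yawY",np.degrees(np.arctan2(R[1,1],R[0,1])).round(2),"tilt",R[:,2].round(4),"F",o["wrist_force"].round(1),"w",round(o["width"],4))
    return o
E
python3 - <<'E'
from h import *
st()
for n in("top","wrist"): cv2.imwrite(f"pics/{n}1.png",read_camera(n)[:,:,::-1])
E
```

```text
time: 0.65
tcp_pos: [0.2869, 0.4229, 0.2183]
eef_rot: [[-0.952, 0.306, -0.0], [0.306, 0.952, -0.0], [0.0, -0.0, -1.0]]
wrist_force: [-0.1, 0.5, 0.2]
width: 0.0742
time: 1.15
tcp_pos: [0.3899, 0.2758, 0.2185]
eef_rot: [[-0.952, 0.306, -0.0], [0.306, 0.952, -0.0], [0.0, -0.0, -1.0]]
wrist_force: [0.1, 0.1, -1.1]
width: 0.0741
time: 1.65
tcp_pos: [0.4929, 0.1288, 0.2184]
eef_rot: [[-0.952, 0.306, -0.0], [0.306, 0.952, 0.0], [0.0, -0.0, -1.0]]
wrist_force: [0.6, -0.0, -0.3]
width: 0.0743
time: 2.15
tcp_pos: [0.4922, 0.13, 0.2183]
eef_rot: [[-0.518, 0.856, -0.001], [0.856, 0.518, -0.0], [0.0, -0.001, -1.0]]
wrist_force: [-0.6, -0.2, -0.2]
width: 0.0745
time: 2.65
tcp_pos: [0.4889, 0.1296, 0.1338]
eef_rot: [[-0.397, 0.918, -0.008], [0.918, 0.397, -0.001], [0.002, -0.008, -1.0]]
wrist_force: [-0.8, -0.1, -0.1]
width: 0.0743
t 2.65 tcp [0.4889 0.1296 0.1338] yawY 23.38 tilt [-0.0084 -0.0013 -1.    ] F [-0.8 -0.1 -0.1] w 0.0743
```

View pics/wrist1.png

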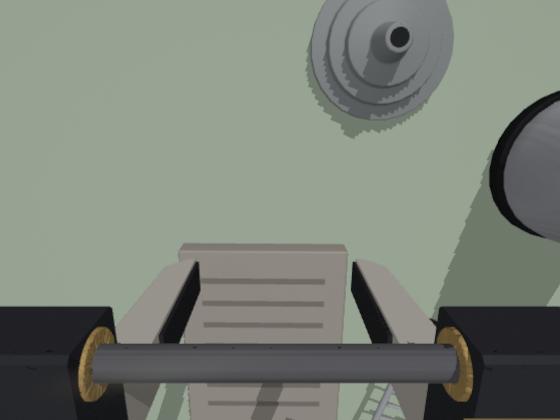

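View pics/top1.png

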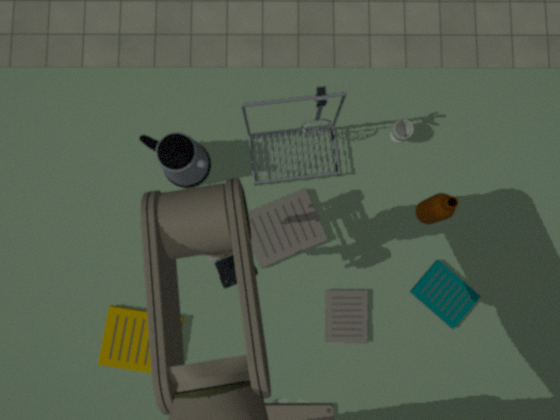

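The wrist view shows the slab's +y edge at rows 244–252, columns 180–347, parallel to the jaws. The funnel is at (385,45) and the kettle at (540,170), both well clear. I check the edge position and then lower.

```bash
python3 - <<'E'
from h import *
o=st();p=camera_params("wrist")
for z,uv in((.0,[[181,244],[345,244]]),(.02,[[181,252],[346,252]])):
    X=ray(p,uv,z);print(X.round(4), ((X-o["tcp_pos"])@o["eef_rot"]).round(4), np.linalg.norm(X[1]-X[0]))
E
python3 -m pendant '[[[0,0,0,0,0,35,80],[0,0,0,0,0,35,80],[0,0,0,0,0,30,80],[0,0,0,0,0,20,80],[0,0,0,0,0,0,80]]]'
python3 -m pendant '[[[0,0,0,0,0,0,80]]]'
```

```text
t 2.75 tcp [0.4918 0.1301 0.1386] yawY 23.38 tilt [-1.6e-03 -2.0e-04 -1.0e+00] F [ 0.5 -0.4 -0.3] w 0.0746
[[0.4305 0.0623 0.    ]
 [0.5625 0.1194 0.    ]] [[-0.0379 -0.0829  0.1387]
 [-0.0379  0.0608  0.1385]] 0.14377609942443398
[[0.4348 0.0649 0.02  ]
 [0.5597 0.119  0.02  ]] [[-0.0373 -0.078   0.1187]
 [-0.0372  0.0581  0.1185]] 0.1360660641001725
time: 3.25
tcp_pos: [0.4913, 0.13, 0.0176]
eef_rot: [[-0.397, 0.918, -0.003], [0.918, 0.397, -0.0], [0.001, -0.003, -1.0]]
wrist_force: [-0.2, -0.7, 0.8]
width: 0.0748
time: 3.35
tcp_pos: [0.4938, 0.1304, 0.0206]
eef_rot: [[-0.397, 0.918, 0.002], [0.918, 0.397, 0.0], [-0.0, 0.002, -1.0]]
wrist_force: [0.5, 0.4, -0.5]
width: 0.0745
```

```bash
python3 -m pendant '[[[0,0,0,0,0,11,80],[0,0,0,0,0,0,80],[0,0,0,-12,0,0,80],[0,0,0,-12,0,0,80],[0,0,0,0,0,0,80]]]'
python3 -m pendant '[[[0,0,0,-2,0,0,80],[0,0,0,-2,0,0,80],[0,0,0,0,0,0,80]]]'
python3 - <<'E'
from h import *
st()
cv2.imwrite("pics/wrist2.png",read_camera("wrist")[:,:,::-1])
E
```

```text
time: 3.85
tcp_pos: [0.503, 0.1065, 0.0082]
eef_rot: [[-0.395, 0.918, 0.001], [0.918, 0.395, -0.0], [-0.001, 0.001, -1.0]]
wrist_force: [0.2, -0.5, -0.1]
width: 0.0745
time: 4.15
tcp_pos: [0.5036, 0.1043, 0.0077]
eef_rot: [[-0.397, 0.918, 0.0], [0.918, 0.397, -0.0], [-0.0, 0.0, -1.0]]
wrist_force: [0.5, -0.1, -0.7]
width: 0.0744
t 4.15 tcp [0.5036 0.1043 0.0077] yawY 23.37 tilt [ 1.e-04 -0.e+00 -1.e+00] F [ 0.5 -0.1 -0.7] w 0.0744
```

View pics/wrist2.png

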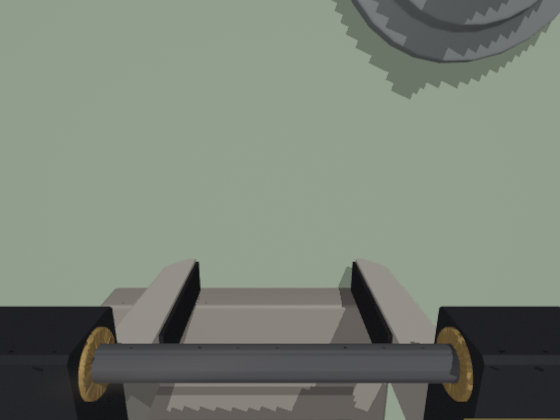

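```bash
python3 -m pendant '[[[0,0,0,-1,0,0,80],[0,0,0,-1,0,0,80],[0,0,0,0,0,0,80]]]'
python3 -m pendant '[[[0,0,0,-1,0,0,80],[0,0,0,-1,0,0,80],[0,0,0,0,0,0,80]]]'
```

```text
time: 4.5
tcp_pos: [0.5041, 0.1029, 0.0076]
eef_rot: [[-0.397, 0.918, -0.0], [0.918, 0.397, 0.0], [0.0, -0.0, -1.0]]
wrist_force: [-1.5, 2.6, 0.7]
width: 0.0744
time: 4.8
tcp_pos: [0.5051, 0.1007, 0.0076]
eef_rot: [[-0.397, 0.918, -0.0], [0.918, 0.397, -0.0], [-0.0, -0.0, -1.0]]
wrist_force: [-0.1, 2.7, 0.3]
width: 0.0744
```

Contact at 2.7 N. Now the arc push, about a pole 147 mm to the slab's robot side.

```bash
python3 -m pendant '[[[0,0,0.015,-2.4,1.5,0,80],[0,0,0.015,-2.4,1.5,0,80],[0,0,0.015,-2.4,1.5,0,80],[0,0,0.015,-2.4,1.5,0,80],[0,0,0.015,-2.4,1.5,0,80]]]'
python3 -m pendant '[[[0,0,0.015,-2.4,1.5,0,80],[0,0,0.015,-2.4,1.5,0,80],[0,0,0.015,-2.4,1.5,0,80],[0,0,0.015,-2.4,1.5,0,80],[0,0,0.015,-2.4,1.5,0,80]]]'
python3 - <<'E'
from h import *
st()
for n in("top","wrist","scene"): cv2.imwrite(f"pics/{n}3.png",read_camera(n)[:,:,::-1])
E
```

```text
time: 5.3
tcp_pos: [0.5166, 0.0921, 0.0075]
eef_rot: [[-0.326, 0.946, -0.0], [0.946, 0.326, -0.0], [-0.0, -0.0, -1.0]]
wrist_force: [0.3, 2.3, -0.4]
width: 0.0742
time: 5.8
tcp_pos: [0.5274, 0.083, 0.0076]
eef_rot: [[-0.254, 0.967, -0.0], [0.967, 0.254, -0.0], [-0.0, -0.0, -1.0]]
wrist_force: [-0.1, 1.4, -0.8]
width: 0.0742
t 5.8 tcp [0.5274 0.083  0.0076] yawY 14.71 tilt [-0.e+00 -1.e-04 -1.e+00] F [-0.1  1.4 -0.8] w 0.0742
```

View pics/wrist3.png

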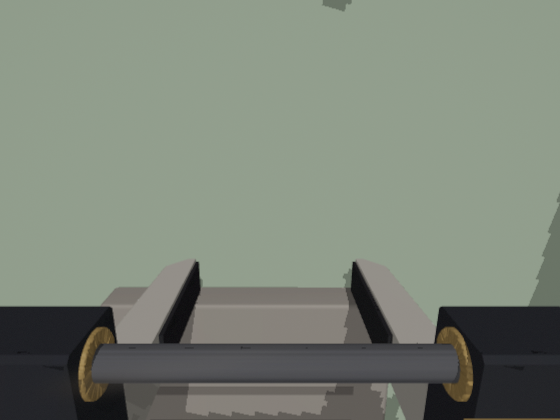

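View pics/top3.png

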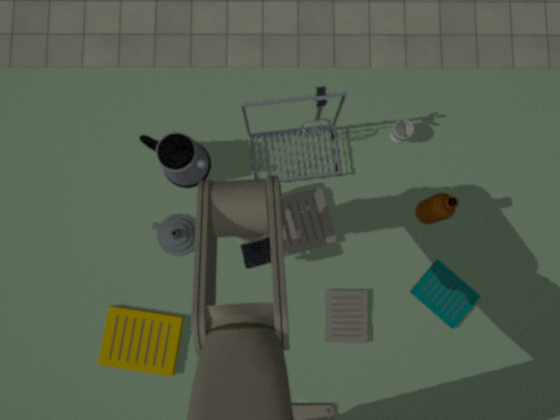

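The edge is still parallel against both fingers, with the slab at yaw 14.7° and about 21 mm of lateral offset left. I run the second half of the same arc, then back off.

```bash
python3 -m pendant '[[[0,0,0.015,-2.4,1.5,0,80],[0,0,0.015,-2.4,1.5,0,80],[0,0,0.015,-2.4,1.5,0,80],[0,0,0.015,-2.4,1.5,0,80],[0,0,0.015,-2.4,1.5,0,80]]]'
python3 -m pendant '[[[0,0,0.015,-2.4,1.5,0,80],[0,0,0.015,-2.4,1.5,0,80],[0,0,0.015,-2.4,1.5,0,80],[0,0,0.015,-2.4,1.5,0,80],[0,0,0.015,-2.4,1.5,0,80]]]'
python3 -m pendant '[[[0,0,0,5,0,0,80],[0,0,0,15,0,0,80],[0,0,0,5,0,-50,80],[0,0,0,0,0,-50,80],[0,0,0,0,0,0,80]]]'
python3 - <<'E'
from h import *
st()
p=camera_params("wrist")
for n in("top","wrist","scene"): cv2.imwrite(f"pics/{n}4.png",read_camera(n)[:,:,::-1])
E
```

```text
time: 6.45
tcp_pos: [0.5375, 0.0731, 0.0077]
eef_rot: [[-0.181, 0.984, 0.0], [0.984, 0.181, 0.0], [0.0, 0.0, -1.0]]
wrist_force: [-1.5, 3.6, 0.7]
width: 0.0742
time: 6.95
tcp_pos: [0.5467, 0.0624, 0.0077]
eef_rot: [[-0.107, 0.994, 0.0], [0.994, 0.107, 0.0], [0.0, 0.0, -1.0]]
wrist_force: [-0.8, 2.6, 2.3]
width: 0.0744
time: 7.45
tcp_pos: [0.5487, 0.0889, 0.1156]
eef_rot: [[-0.109, 0.994, 0.012], [0.994, 0.109, 0.001], [-0.001, 0.012, -1.0]]
wrist_force: [1.9, -0.3, -0.4]
width: 0.0746
t 7.45 tcp [0.5487 0.0889 0.1156] yawY 6.25 tilt [ 1.240e-02  7.000e-04 -9.999e-01] F [ 1.9 -0.3 -0.4] w 0.0746
```

View pics/wrist4.png

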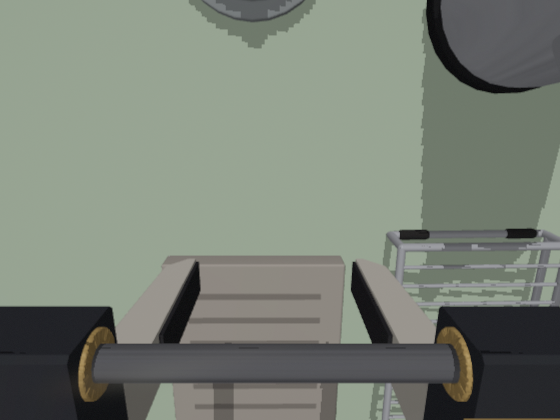

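View pics/scene4.png

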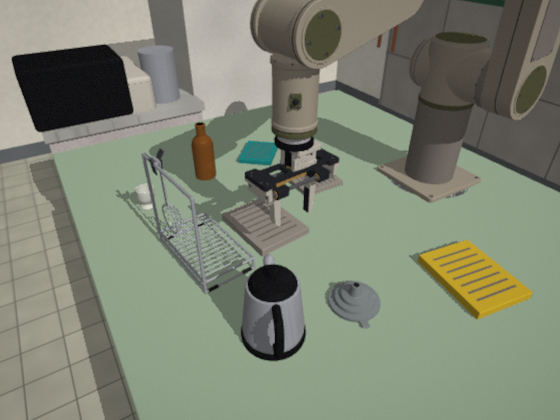

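The slab's side edge (row 257) and the rack's foot (row 234) look parallel in the wrist view. I check them numerically.

```bash
python3 - <<'E'
from h import *
b=cv2.imread("pics/wrist4.png")[215:300,140:560]
cv2.imwrite("pics/c4.png",cv2.resize(b,None,fx=1.9,fy=4,interpolation=cv2.INTER_CUBIC))
o=st();p=camera_params("wrist")
E
```

```text
t 7.6 tcp [0.5437 0.088  0.1074] yawY 6.22 tilt [ 5.e-04 -1.e-04 -1.e+00] F [-1.4  0.3 -0.2] w 0.0744
```

View pics/c4.png

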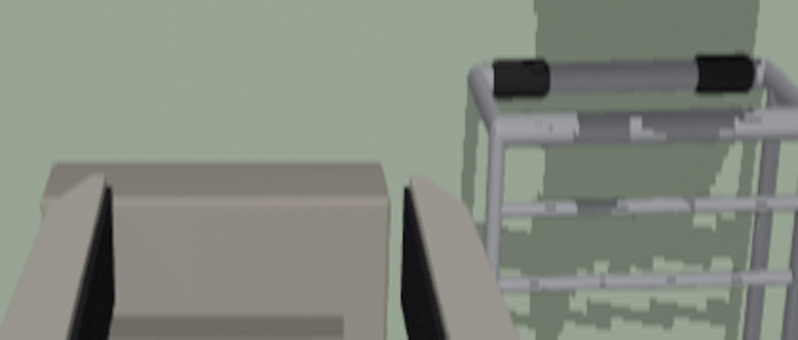

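```bash
python3 - <<'E'
from h import *
o=st();p=camera_params("wrist")
im=read_camera("wrist")[:,:,::-1]; cv2.imwrite("pics/wrist5.png",im)
b=im[200:300,140:560];cv2.imwrite("pics/c5.png",cv2.resize(b,None,fx=1.9,fy=4,interpolation=cv2.INTER_CUBIC))
E
```

```text
t 7.6 tcp [0.5437 0.088  0.1074] yawY 6.22 tilt [ 5.e-04 -1.e-04 -1.e+00] F [-1.4  0.3 -0.2] w 0.0744
```

View pics/c5.png

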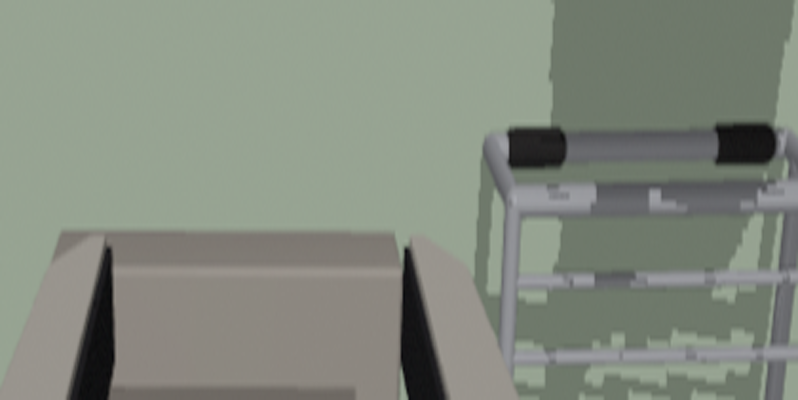

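```bash
python3 - <<'E'
from h import *
o=st();p=camera_params("wrist")
f=lambda a:np.array(a)/[1.9,4]+[140,200]
for nm,z,a in(("slab bot",0,[[62,232],[395,232]]),("slab top",.02,[[60,269],[400,269]]),("foot",.003,[[515,147],[765,144]]),("deckside",.031,[[520,199],[780,194]]),("front corner deck",.031,[[513,200]])):
    X=ray(p,f(a),z);print(nm,X.round(4).tolist(),((X-o["tcp_pos"])@o["eef_rot"]*1e3).round(1).tolist())
E
```

```text
t 7.65 tcp [0.5428 0.0878 0.1062] yawY 6.22 tilt [-1.7e-03 -2.0e-04 -1.0e+00] F [-0.5 -0.1 -0.4] w 0.0744
slab bot [[0.4658, 0.0419, 0.0], [0.6039, 0.057, 0.0]] [[-37.3, -81.4, 106.3], [-37.3, 57.6, 106.1]]
slab top [[0.4703, 0.0435, 0.02], [0.602, 0.058, 0.02]] [[-36.1, -76.8, 86.3], [-36.1, 55.7, 86.1]]
foot [[0.6485, 0.081, 0.003], [0.7488, 0.0926, 0.003]] [[-18.2, 104.5, 103.0], [-17.6, 205.5, 102.8]]
deckside [[0.6406, 0.0807, 0.031], [0.7349, 0.092, 0.031]] [[-17.7, 96.5, 75.0], [-16.7, 191.5, 74.9]]
front corner deck [[0.6381, 0.0802, 0.031]] [[-17.9, 94.0, 75.0]]
```

The slab edge and the foot are 19 mm apart, where 15 mm would be centred. So the slab sits about 4 mm to -y and 0.5° short of square, inside the 11 mm play, and I'll trim that during the push. Next I move round behind the slab.

```bash
python3 -m pendant '[[[0,0,0,-31.8,-28.8,0,80],[0,0,0,-31.8,-28.8,0,80],[0,0,0,-31.8,-28.8,0,80],[0,0,0,-31.8,-28.8,0,80],[0,0,-0.1428,0,0,0,80]]]'
python3 -m pendant '[[[0,0,-0.1428,0,0,0,80],[0,0,-0.1428,0,0,0,80],[0,0,-0.1428,0,0,0,80],[0,0,-0.1428,0,0,0,80],[0,0,-0.1428,0,0,0,80]]]'
python3 -m pendant '[[[0,0,-0.1428,0,0,0,80],[0,0,-0.1428,0,0,0,80],[0,0,-0.1428,0,0,0,80],[0,0,-0.1428,0,0,0,80],[0,0,-0.1428,0,0,0,80]]]'
python3 -m pendant '[[[0,0,0,0,0,0,80],[0,0,0,0,0,0,80]]]'
python3 - <<'E'
from h import *
o=st();im=read_camera("wrist")[:,:,::-1];cv2.imwrite("pics/wrist6.png",im)
R=o["eef_rot"];print("to go, tool mm",(R.T@(np.array([.4422,-.0511,.0075])-o["tcp_pos"])*1e3).round(1))
E
```

```text
time: 8.15
tcp_pos: [0.4389, -0.0542, 0.1048]
eef_rot: [[-0.245, 0.969, -0.005], [0.969, 0.245, -0.0], [0.001, -0.005, -1.0]]
wrist_force: [0.3, -0.4, -0.1]
width: 0.0743
time: 8.65
tcp_pos: [0.4414, -0.0511, 0.1053]
eef_rot: [[-0.825, 0.565, -0.004], [0.565, 0.825, 0.001], [0.004, -0.001, -1.0]]
wrist_force: [-0.0, 0.2, 0.9]
width: 0.0747
time: 9.15
tcp_pos: [0.4414, -0.0511, 0.1052]
eef_rot: [[-0.994, -0.114, -0.004], [-0.114, 0.994, 0.001], [0.004, 0.001, -1.0]]
wrist_force: [-0.5, -0.1, -0.1]
width: 0.0745
time: 9.35
tcp_pos: [0.442, -0.0512, 0.106]
eef_rot: [[-0.995, -0.103, -0.002], [-0.103, 0.995, 0.001], [0.002, 0.001, -1.0]]
wrist_force: [0.5, -0.3, 0.4]
width: 0.0745
t 9.35 tcp [ 0.442  -0.0512  0.106 ] yawY 95.94 tilt [-2.5e-03  6.0e-04 -1.0e+00] F [ 0.5 -0.3  0.4] w 0.0745
to go, tool mm [-0.5  0.  98.5]
```

View pics/wrist6.png

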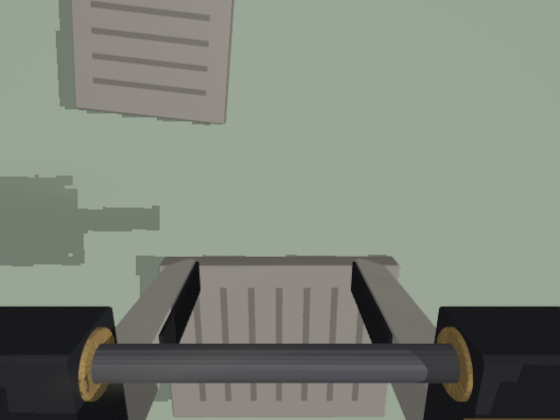

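The wrist view shows the slab's near edge level at row 258, columns 162–398 and centred between the fingers (column 275). The small slab at (155,60) is well clear. I lower and close in.

```bash
python3 -m pendant '[[[0,0,-0.004,0,0,35,80],[0,0,0,0,0,35,80],[0,0,0,0,0,20,80],[0,0,0,0,0,8.5,80],[0,0,0,0,0,0,80]]]'
python3 -m pendant '[[[0,0,0,-10,0,0,80],[0,0,0,-10,0,0,80],[0,0,0,-2,0,0,80],[0,0,0,-1,0,0,80],[0,0,0,0,0,0,80]]]'
python3 -m pendant '[[[0,0,0,-1,0,0,80],[0,0,0,-1,0,0,80],[0,0,0,-1,0,0,80],[0,0,0,-1,0,0,80],[0,0,0,-1,0,0,80]]]'
```

```text
time: 9.9
tcp_pos: [0.4417, -0.0512, 0.0077]
eef_rot: [[-0.994, -0.11, -0.003], [-0.11, 0.994, 0.001], [0.003, 0.001, -1.0]]
wrist_force: [-0.4, 0.8, 0.8]
width: 0.0745
time: 10.4
tcp_pos: [0.4663, -0.049, 0.0092]
eef_rot: [[-0.994, -0.112, 0.001], [-0.112, 0.994, -0.0], [-0.001, -0.0, -1.0]]
wrist_force: [0.7, -0.6, 0.4]
width: 0.0743
time: 10.9
tcp_pos: [0.4705, -0.0484, 0.0087]
eef_rot: [[-0.994, -0.112, -0.001], [-0.112, 0.994, 0.0], [0.001, 0.0, -1.0]]
wrist_force: [-3.4, -0.5, 0.8]
width: 0.0743
```

```bash
python3 -m pendant '[[[0,0,-0.0044,-4,-0.34,0.1,80],[0,0,-0.0044,-4,-0.34,0.1,80],[0,0,-0.0044,-4,-0.34,0.1,80],[0,0,-0.0044,-4,-0.34,0.1,80],[0,0,-0.0044,-4,-0.34,0.1,80]]]'
python3 -m pendant '[[[0,0,-0.0044,-4,-0.34,0.1,80],[0,0,-0.0044,-4,-0.34,0.1,80],[0,0,-0.0044,-4,-0.34,0.1,80],[0,0,-0.0044,-4,-0.34,0.1,80],[0,0,-0.0044,-4,-0.34,0.1,80]]]'
python3 - <<'E'
from h import *
o=st()
for n in("top","wrist","scene"): cv2.imwrite(f"pics/{n}7.png",read_camera(n)[:,:,::-1])
E
```

```text
time: 11.4
tcp_pos: [0.4912, -0.0477, 0.0085]
eef_rot: [[-0.991, -0.134, -0.0], [-0.134, 0.991, -0.0], [0.0, -0.0, -1.0]]
wrist_force: [-3.6, -0.1, 2.9]
width: 0.0748
time: 11.9
tcp_pos: [0.5112, -0.0465, 0.0079]
eef_rot: [[-0.988, -0.156, 0.0], [-0.156, 0.988, -0.0], [-0.0, -0.0, -1.0]]
wrist_force: [-4.2, -0.9, 3.4]
width: 0.0746
t 11.9 tcp [ 0.5112 -0.0465  0.0079] yawY 98.96 tilt [ 0. -0. -1.] F [-4.2 -0.9  3.4] w 0.0746
```

View pics/wrist7.png

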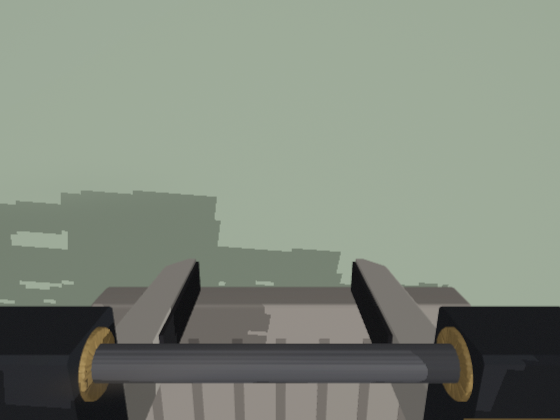

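View pics/scene7.png

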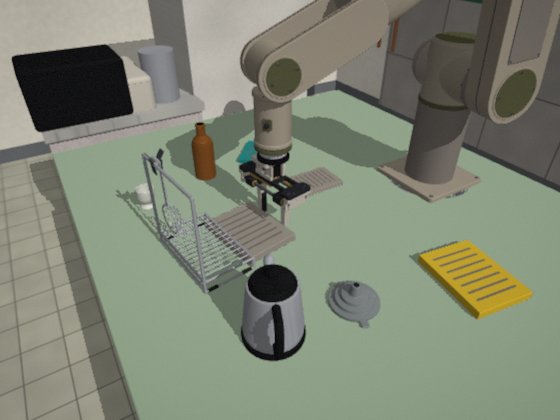

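View pics/top7.png

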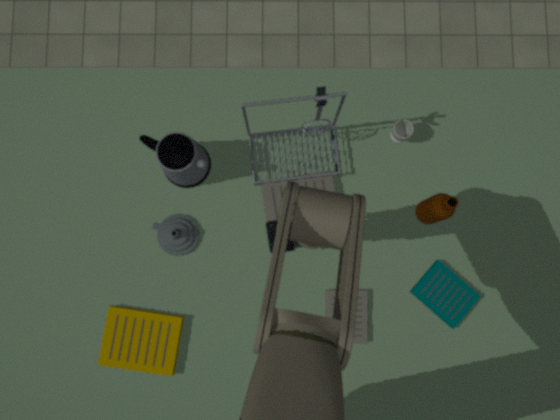

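```bash
python3 - <<'E'
import cv2
a=cv2.imread("pics/scene7.png")[190:300,140:300]
cv2.imwrite("pics/c7.png",cv2.resize(a,None,fx=5,fy=5,interpolation=cv2.INTER_CUBIC))
a=cv2.imread("pics/top7.png")[110:250,230:370]
cv2.imwrite("pics/c7t.png",cv2.resize(cv2.convertScaleAbs(a,alpha=1.6),None,fx=4,fy=4,interpolation=cv2.INTER_CUBIC))
E
```

```text
(no output)
```

View pics/c7.png

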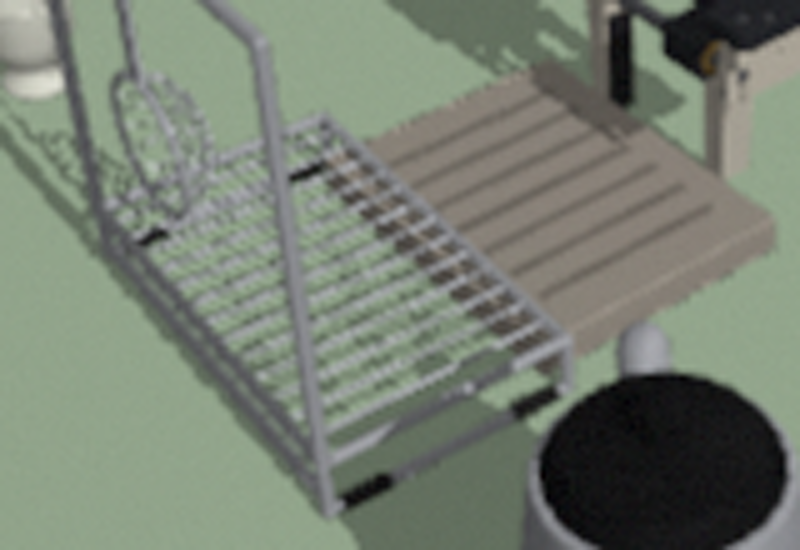

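View pics/c7t.png

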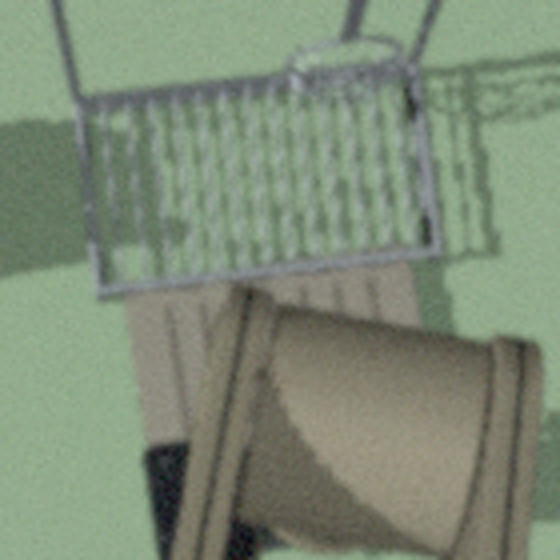

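The slab's front is under the front wire and between the feet, with nearly equal gaps: 30 px left and 32 px right in the 4x crop. I go straight, then unwind the 2.4°.

```bash
python3 -m pendant '[[[0,0,0,-5,0,0,80],[0,0,0,-5,0,0,80],[0,0,0,-5,0,0,80],[0,0,0,-5,0,0,80],[0,0,0,-5,0,0,80]]]'
python3 -m pendant '[[[0,0,0.0042,-4,0.33,0,80],[0,0,0.0042,-4,0.33,0,80],[0,0,0.0042,-4,0.33,0,80],[0,0,0.0042,-4,0.33,0,80],[0,0,0.0042,-4,0.33,0,80]]]'
python3 -m pendant '[[[0,0,0.0042,-4,0.33,0,80],[0,0,0.0042,-4,0.33,0,80],[0,0,0.0042,-4,0.33,0,80],[0,0,0.0042,-4,0.33,0,80],[0,0,0.0042,-4,0.33,0,80]]]'
python3 - <<'E'
from h import *
o=st()
for n in("top","wrist","scene"): cv2.imwrite(f"pics/{n}8.png",read_camera(n)[:,:,::-1])
a=cv2.imread("pics/scene8.png")[180:300,140:300]
cv2.imwrite("pics/c8.png",cv2.resize(a,None,fx=5,fy=5,interpolation=cv2.INTER_CUBIC))
a=cv2.imread("pics/top8.png")[110:250,230:370]
cv2.imwrite("pics/c8t.png",cv2.resize(cv2.convertScaleAbs(a,alpha=1.6),None,fx=4,fy=4,interpolation=cv2.INTER_CUBIC))
E
```

```text
time: 12.55
tcp_pos: [0.5359, -0.0425, 0.0077]
eef_rot: [[-0.988, -0.155, -0.0], [-0.155, 0.988, 0.0], [0.0, 0.0, -1.0]]
wrist_force: [-2.5, -0.9, -0.7]
width: 0.0745
time: 13.05
tcp_pos: [0.5554, -0.038, 0.0078]
eef_rot: [[-0.991, -0.134, -0.0], [-0.134, 0.991, 0.0], [0.0, 0.0, -1.0]]
wrist_force: [-0.9, -1.4, -2.0]
width: 0.074
time: 13.55
tcp_pos: [0.5751, -0.0338, 0.0079]
eef_rot: [[-0.994, -0.113, -0.0], [-0.113, 0.994, 0.0], [0.0, 0.0, -1.0]]
wrist_force: [-2.3, -0.1, -0.7]
width: 0.0743
t 13.55 tcp [ 0.5751 -0.0338  0.0079] yawY 96.51 tilt [-0.  0. -1.] F [-2.3 -0.1 -0.7] w 0.0743
```

View pics/c8.png

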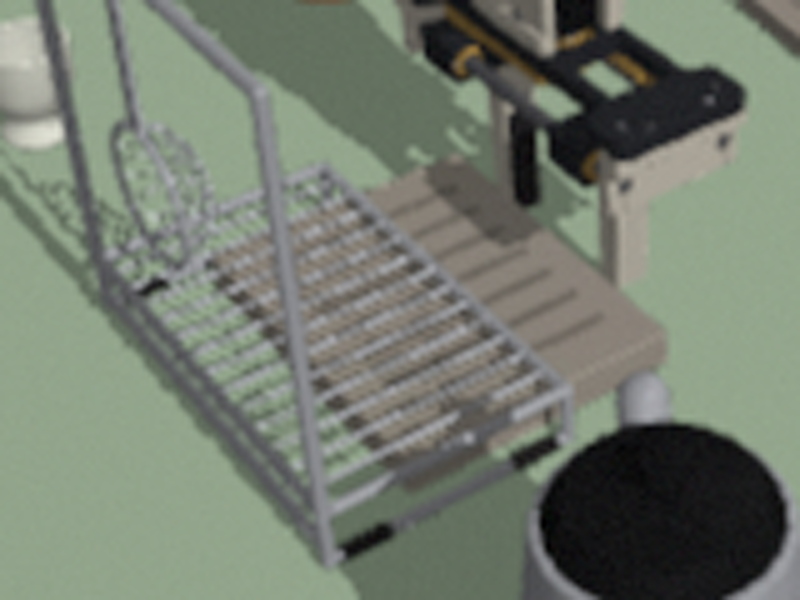

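View pics/c8t.png

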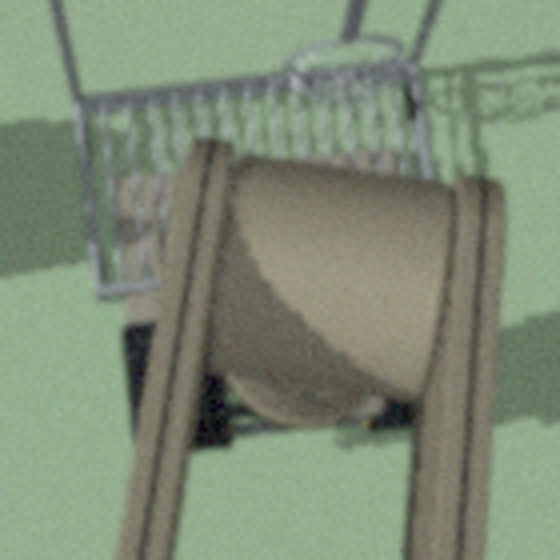

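View pics/wrist8.png

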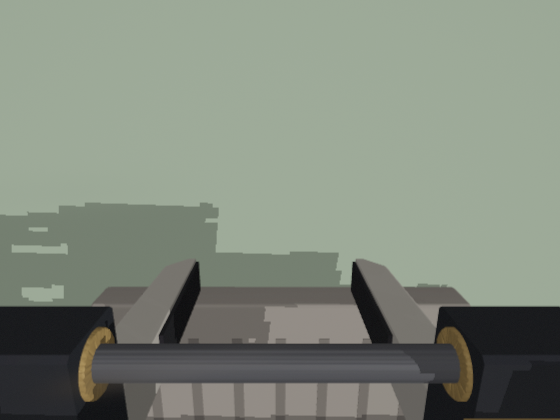

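The slab is centred between the feet and square, and everything else is clear. About 40 mm remain: 30 mm steady, then a slow approach to contact.

```bash
python3 -m pendant '[[[0,0,0,-4,0,0,80],[0,0,0,-4,0,0,80],[0,0,0,-4,0,0,80],[0,0,0,-4,0,0,80],[0,0,0,-4,0,0,80]]]'
python3 -m pendant '[[[0,0,0,-3,0,0,80],[0,0,0,-3,0,0,80],[0,0,0,-2,0,0,80],[0,0,0,-1,0,0,80],[0,0,0,0,0,0,80]]]'
python3 -m pendant '[[[0,0,0,-1,0,0,80],[0,0,0,-1,0,0,80],[0,0,0,-1,0,0,80]]]'
python3 -m pendant '[[[0,0,0,-1,0,0,80],[0,0,0,-1,0,0,80]]]'
```

```text
time: 14.2
tcp_pos: [0.595, -0.0316, 0.008]
eef_rot: [[-0.994, -0.114, 0.0], [-0.114, 0.994, -0.0], [-0.0, -0.0, -1.0]]
wrist_force: [-4.2, -1.1, 3.6]
width: 0.0746
time: 14.7
tcp_pos: [0.6038, -0.0306, 0.0078]
eef_rot: [[-0.994, -0.114, 0.0], [-0.114, 0.994, 0.0], [-0.0, -0.0, -1.0]]
wrist_force: [-2.1, 0.0, 0.4]
width: 0.074
time: 15.0
tcp_pos: [0.6065, -0.0303, 0.0078]
eef_rot: [[-0.994, -0.114, -0.0], [-0.114, 0.994, 0.0], [0.0, 0.0, -1.0]]
wrist_force: [-3.2, -0.7, 1.3]
width: 0.0742
time: 15.2
tcp_pos: [0.6086, -0.03, 0.0079]
eef_rot: [[-0.994, -0.114, -0.0], [-0.114, 0.994, 0.0], [0.0, 0.0, -1.0]]
wrist_force: [-2.8, 0.2, 1.6]
width: 0.0744
```

```bash
python3 -m pendant '[[[0,0,0,-1,0,0,80],[0,0,0,-1,0,0,80]]]' | grep -E "pos|force"
python3 -m pendant '[[[0,0,0,-1,0,0,80],[0,0,0,-1,0,0,80]]]'| grep -E "pos|force"
python3 -m pendant '[[[0,0,0,-1,0,0,80],[0,0,0,-0.5,0,0,80]]]'| grep -E "pos|force"
```

```text
tcp_pos: [0.6106, -0.0298, 0.0078]
wrist_force: [-2.8, -0.5, 1.0]
tcp_pos: [0.6125, -0.0296, 0.0078]
wrist_force: [-2.3, -0.1, 0.9]
tcp_pos: [0.6141, -0.0294, 0.0078]
wrist_force: [-3.3, -0.6, -0.1]
```

```bash
python3 -m pendant '[[[0,0,0,-0.5,0,0,80],[0,0,0,-0.5,0,0,80]]]' | grep -E "pos|force"
python3 -m pendant '[[[0,0,0,-0.5,0,0,80],[0,0,0,-0.5,0,0,80]]]'| grep -E "pos|force"
python3 -m pendant '[[[0,0,0,-0.5,0,0,80],[0,0,0,-0.5,0,0,80]]]'| grep -E "pos|force"
```

```text
tcp_pos: [0.615, -0.0293, 0.0078]
wrist_force: [-2.2, -0.5, 0.6]
tcp_pos: [0.616, -0.0292, 0.0078]
wrist_force: [-2.8, -0.4, -0.5]
tcp_pos: [0.617, -0.0291, 0.0078]
wrist_force: [-1.9, 0.3, -0.6]
```

```bash
python3 -m pendant '[[[0,0,0,-0.5,0,0,80],[0,0,0,-0.5,0,0,80]]]' | grep -E "pos|force"
python3 -m pendant '[[[0,0,0,-0.5,0,0,80],[0,0,0,-0.5,0,0,80]]]'| grep -E "pos|force"
python3 - <<'E'
from h import *
o=st();print(o["ft_torque"].round(2))
cv2.imwrite("pics/scene9.png",read_camera("scene")[:,:,::-1])
a=cv2.imread("pics/scene9.png")[180:300,140:300]
cv2.imwrite("pics/c9.png",cv2.resize(a,None,fx=5,fy=5,interpolation=cv2.INTER_CUBIC))
E
```

```text
tcp_pos: [0.618, -0.029, 0.0079]
wrist_force: [-1.5, -0.8, 0.2]
tcp_pos: [0.619, -0.0288, 0.0079]
wrist_force: [-2.0, -0.6, -1.2]
t 16.8 tcp [ 0.619  -0.0288  0.0079] yawY 96.53 tilt [-0.  0. -1.] F [-2.  -0.6 -1.2] w 0.0744
[-0.    0.33  0.02]
```

View pics/c9.png

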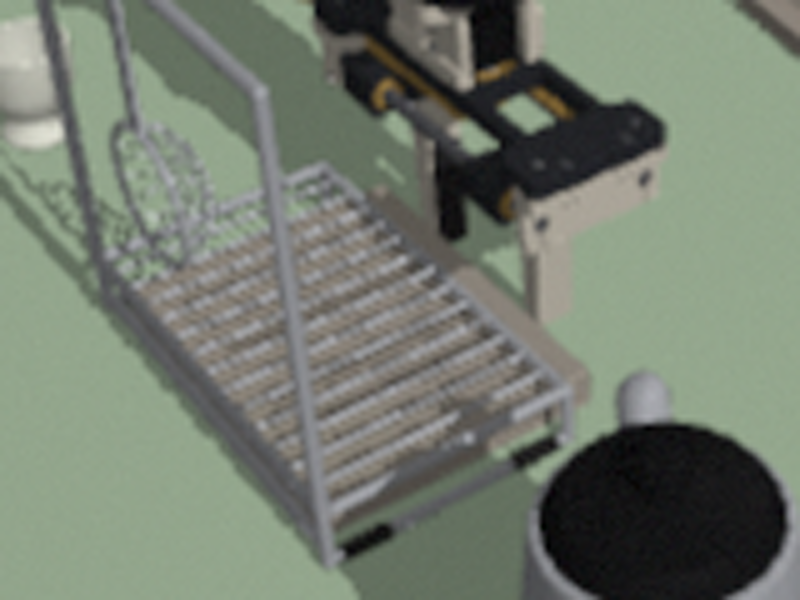

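The slab is nearly home with no rise in force yet, so I continue in half-millimetre steps.

```bash
python3 -m pendant '[[[0,0,0,-0.5,0,0,80],[0,0,0,-0.5,0,0,80]]]' | grep -E "pos|force"
python3 -m pendant '[[[0,0,0,-0.5,0,0,80],[0,0,0,-0.5,0,0,80]]]'| grep -E "pos|force"
```

```text
tcp_pos: [0.6197, -0.0288, 0.0079]
wrist_force: [-5.1, 0.8, 1.3]
tcp_pos: [0.6199, -0.0288, 0.0078]
wrist_force: [-10.3, -0.5, 6.0]
```

Force rose to 10 N and the motion stopped: the wire is reached. One slight press to seat it square, checking the moment, then release.

```bash
python3 -m pendant '[[[0,0,0,-0.4,0,0,80],[0,0,0,0,0,0,80]]]' | grep -E "pos|force"
python3 - <<'E'
from h import *
o=st();print(o["ft_torque"].round(2))
for n in("top","wrist","scene"): cv2.imwrite(f"pics/{n}10.png",read_camera(n)[:,:,::-1])
E
```

```text
tcp_pos: [0.6199, -0.0288, 0.0079]
wrist_force: [-10.7, -2.1, 6.2]
t 17.45 tcp [ 0.6199 -0.0288  0.0079] yawY 96.54 tilt [-3.2e-03 -3.0e-04 -1.0e+00] F [-10.7  -2.1   6.2] w 0.0739
[-0.17  1.84  0.14]
```

View pics/wrist10.png

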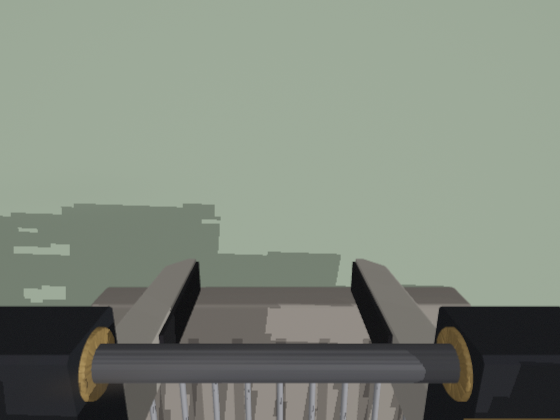

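The wrist view shows the slab edge level against both fingers. The moment about vertical is small (0.14 N m at 11 N), so the contact is spread along the wire. I release and inspect.

```bash
python3 -m pendant '[[[0,0,0,3,0,0,80],[0,0,0,10,0,0,80],[0,0,0,20,0,0,80],[0,0,0,25,0,-15,80],[0,0,0,25,0,-40,80]]]' | grep -E "pos|force"
python3 -m pendant '[[[0,0,0,15,0,-40,80],[0,0,0,5,0,-20,80],[0,0,0,0,0,0,80],[0,0,0,0,0,0,80]]]' | grep -E "pos|force"
python3 - <<'E'
from h import *
o=st()
for n in("top","wrist","scene"): cv2.imwrite(f"pics/{n}11.png",read_camera(n)[:,:,::-1])
a=cv2.imread("pics/scene11.png")[180:300,140:300]
cv2.imwrite("pics/c11.png",cv2.resize(a,None,fx=5,fy=5,interpolation=cv2.INTER_CUBIC))
a=cv2.imread("pics/top11.png")[80:280,225:375]
cv2.imwrite("pics/c11t.png",cv2.resize(cv2.convertScaleAbs(a,alpha=1.6),None,fx=3,fy=3,interpolation=cv2.INTER_CUBIC))
E
```

```text
tcp_pos: [0.5346, -0.0375, 0.0595]
wrist_force: [-0.3, -0.2, 0.2]
tcp_pos: [0.5194, -0.0404, 0.1233]
wrist_force: [-1.2, -0.2, -0.9]
t 18.5 tcp [ 0.5194 -0.0404  0.1233] yawY 96.53 tilt [ 2.2e-03 -3.0e-04 -1.0e+00] F [-1.2 -0.2 -0.9] w 0.0749
```

View pics/c11.png

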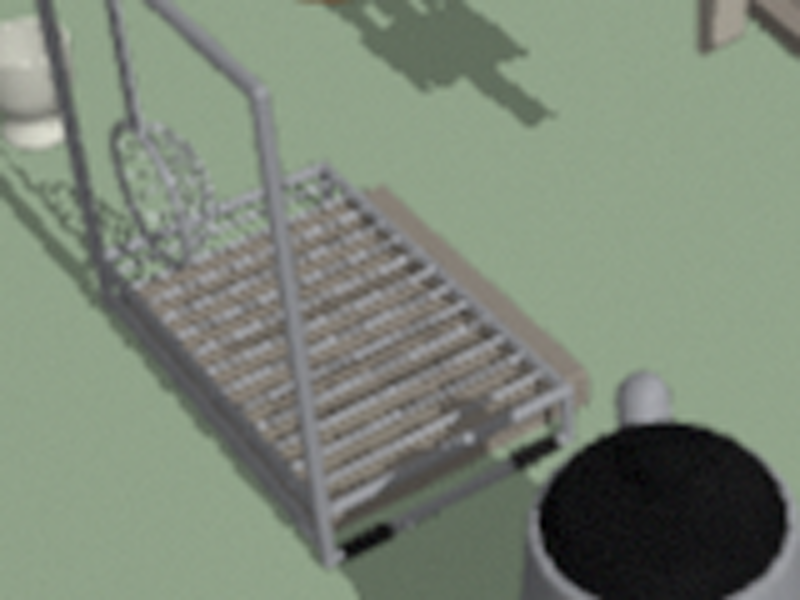

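View pics/wrist11.png

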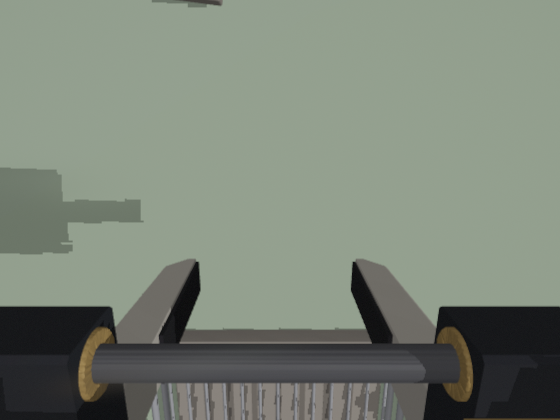

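View pics/c11t.png

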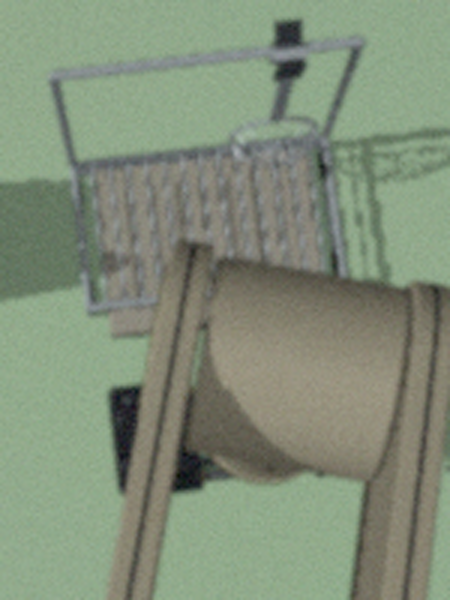

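It looks home. I move the arm aside for an unobstructed check from above.

```bash
python3 -m pendant '[[[0,0,0,25,0,-30,80],[0,0,0,20,30,-30,80],[0,0,0,15,44,-15,80],[0,0,0,15,44,0,80],[0,0,0,15,44,0,80]]]' | grep -E "pos|force"
python3 -m pendant '[[[0,0,0,5,44,0,80],[0,0,0,0,44,0,80],[0,0,0,0,30,0,80],[0,0,0,0,0,0,80],[0,0,0,0,0,0,80]]]' | grep -E "pos|force"
python3 - <<'E'
from h import *
o=st()
for n in("top","scene"): cv2.imwrite(f"pics/{n}12.png",read_camera(n)[:,:,::-1])
t=cv2.imread("pics/top12.png")
a=t[110:230,235:355]
cv2.imwrite("pics/c12t.png",cv2.resize(cv2.convertScaleAbs(a,alpha=1.6),None,fx=5,fy=5,interpolation=cv2.INTER_CUBIC))
E
```

```text
tcp_pos: [0.4103, 0.1116, 0.1973]
wrist_force: [0.7, 0.9, 0.1]
tcp_pos: [0.392, 0.2273, 0.1964]
wrist_force: [-0.4, -0.4, -0.2]
t 19.65 tcp [0.392  0.2273 0.1964] yawY 96.66 tilt [-0.0024 -0.0015 -1.    ] F [-0.4 -0.4 -0.2] w 0.0744
```

View pics/c12t.png

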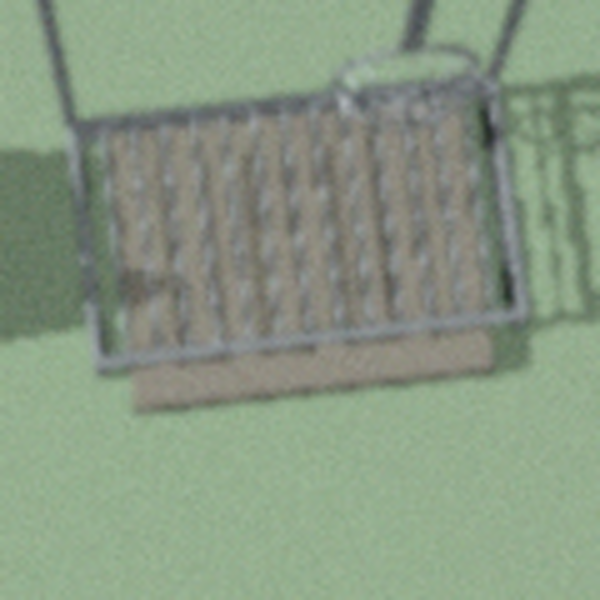

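View pics/top12.png

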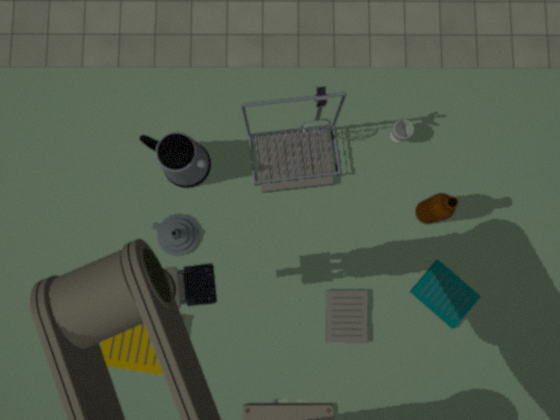

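The front edge protrudes below the wire by about 42 px on the left and 47 px on the right in the 5x crop, a hint of up to 1° of skew. I measure it with subpixel fits.

```bash
python3 - <<'E'
from h import *
ims=np.mean([read_camera("top").astype(float) for _ in range(4)],0)
p=camera_params("top")
def fit(z,x0f,name,win,mode):
    pts=[]
    # sample along y world, profile along x world at height z
    for y in np.arange(-.095,.052,.003):
        xc=x0f(y);xs=np.arange(xc-win,xc+win,.0003)
        uv=proj(p,np.c_[xs,np.full_like(xs,y),np.full_like(xs,z)]).astype(np.float32)
        d=ims[:,:,0]-ims[:,:,1] if mode=="edge" else ims.sum(2)
        v=cv2.remap(d.astype(np.float32),uv[:,:1],uv[:,1:],cv2.INTER_LINEAR).ravel()
        v=cv2.GaussianBlur(v[:,None],(1,11),3).ravel()
        if mode=="edge": g=np.gradient(v);i=np.argmax(np.abs(g))
        else: # wire: extremum vs slab: blue-red
            i=np.argmin(v)
        if 3<i<len(xs)-4: pts.append((y,xs[i]))
    P=np.array(pts);a=np.polyfit(P[:,0],P[:,1],1)
    for _ in range(3):
        r=P[:,1]-np.polyval(a,P[:,0]);k=abs(r)<2*np.median(abs(r))+1e-4;P=P[k];a=np.polyfit(P[:,0],P[:,1],1)
    print(name,"yaw",np.degrees(np.arctan(-a[0])).round(2),"x at y=-.02",np.polyval(a,-.02).round(4),"rms mm",(P[:,1]-np.polyval(a,P[:,0])).std().round(4)*1e3,len(P))
s=np.tan(np.radians(6.5))
fit(0.0,lambda y:.624-(y+.026)*s,"slab front bottom",.012,"edge")
# wire: use blue-minus-red (steel bluish vs slab brown)
ims2=ims.copy()
def wire(x0):
    pts=[]
    d=(ims[:,:,2]-ims[:,:,0]).astype(np.float32)
    for y in np.arange(-.1,.055,.003):
        xc=x0-(y+.02)*s;xs=np.arange(xc-.006,xc+.006,.0003)
        uv=proj(p,np.c_[xs,np.full_like(xs,y),np.full_like(xs,.031)]).astype(np.float32)
        v=cv2.remap(d,uv[:,:1],uv[:,1:],cv2.INTER_LINEAR).ravel();w=np.clip(v-np.percentile(v,20),0,None)
        if w.sum()>0: pts.append((y,(w*xs).sum()/w.sum()))
    P=np.array(pts);a=np.polyfit(P[:,0],P[:,1],1);print("wire yaw",np.degrees(np.arctan(-a[0])).round(2),"x",np.polyval(a,-.02).round(4),"rms",((P[:,1]-np.polyval(a,P[:,0])).std()*1e3).round(2))
wire(.647);wire(.649)
E
```

```text
slab front bottom yaw 6.66 x at y=-.02 0.628 rms mm 0.5 46
wire yaw 6.6 x 0.6494 rms 0.14
wire yaw 6.7 x 0.6502 rms 0.38
```

The slab's front edge is at yaw 6.66° and the wire at 6.6–6.7°, so it is square. The protrusion matches too: 21.7 mm measured against 23 mm nominal. Last, I check that the neighbours haven't moved.

```bash
python3 - <<'E'
import cv2,numpy as np
for n,bx in dict(top=dict(kettle=(135,125,80,65),funnel=(150,210,52,48),bottle=(410,188,55,40),egg=(385,112,35,35),rail=(238,85,112,40)),scene=dict(bottle=(185,118,35,65),kettle=(236,265,75,90),egg=(130,180,30,30),rack=(140,145,118,150),funnel=(325,275,60,55))).items():
    a=cv2.imread(f"pics/{n}0.png",0).astype(np.float32);b=cv2.imread(f"pics/{n}12.png",0).astype(np.float32)
    for k,(x,y,w,h) in bx.items():
        s,r=cv2.phaseCorrelate(a[y:y+h,x:x+w],b[y:y+h,x:x+w]);print(n,k,np.round(s,2),round(r,2))
E
python3 -c "
from bench import workorder; print(workorder.job_done())"
```

```text
top kettle [ 0.02 -0.15] 1.09
top funnel [ 0.17 -0.31] 0.66
top bottle [-0.02  0.02] 1.14
top egg [0.11 0.07] 1.02
top rail [ 0.07 -0.06] 1.06
scene bottle [-0.06 -0.11] 0.86
scene kettle [ 0.51 -0.04] 1.01
scene egg [-0.15 -0.03] 0.98
scene rack [-0.07  0.01] 0.79
scene funnel [0.01 0.  ] 0.91
the job is handed in; nothing more can be done
None
```

The drying stone is fully home under the rack, square against the wire at the back, and the job is handed in at about 20 s of the 72 s allowed. I pushed the large grey slab with two open fingertips: first an arc on its +y edge to turn and centre it, then a straight push from behind. The push took 2–4 N, and I stopped when the force rose to about 11 N as it met the wire.

- **Squareness:** the slab is at yaw 6.66° and the rack wire at 6.6–6.7°. A first reading by eye suggested up to 1° of skew, but the fitted edges did not bear that out.
- **Depth:** the slab's front edge stands about 22 mm from the front wire's centre, against 23 mm nominal. That is within the camera calibration.
- **Feet:** there is clear space between the slab and the feet on both sides.
- **Surroundings:** kettle, bottle, egg cup, funnel and rack showed no shift beyond about 0.5 px between the first and last pictures. The two largest readings are the kettle at 0.5 px in the scene view and the funnel at 0.3 px in the top view. Each read near zero in the other camera, so I take both as image noise or shadow.
- **Robot:** the gripper was well clear of everything, touching nothing, when the job was handed in.

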